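# Re-lamp the two-flame food warmer

### The job

Get the table food warmer ready for dinner: take the two burnt-out tea-light cups out of its holders and put them on the saucer, stand one fresh ordinary tea light upright in each holder, then lay the grate on top so that it sits fully down and level over both end frames. Leave the oversize tea light and the battery tea light where they are.

Things in the scene. Friction and masses are not known exactly. Their poses are not given: they have to be found in the camera images.
- warmer: Fixed steel food warmer, 124 (x) by 184 (y) mm, origin under its centre. Holders: open cups at x 0, y +42 and -42 mm, 48 mm wide inside, floor 10 and rim 14 mm up. Long sides (x) open but for a 12 mm lip: straddle a light along x. At each end, y +-89.5 mm, an upright frame, 122 mm wide (x), top 66 mm up, outer faces 185 mm apart: the grate rests on these. Wall cabinet overhead from x 0.6 m.
- grate: Loose steel grate, 140 (x) by 200 (y) by 16 mm, 350 g, flat on the hob glass (z 5.5 mm), right way up. Origin under its centre; y is its long axis; a half turn is the same. Turned-down rim, inside 134 by 194 mm, drops over the end frames; seated, its origin is 56 mm above the warmer's. Grip strip along y through the centre: 22 mm wide (x), 8 to 16 mm up, finger windows 41 by 88 mm beside it.
- saucer: Small round white saucer, 120 mm across the rim, 12 mm high, standing firmly on the worktop; flat inner floor 88 mm across, 4 mm above the origin. Origin at the centre of its underside. Room for two cups side by side, 44 mm between their centres.
- tea_a: Fresh ordinary tea light: thin round cup 38 mm in diameter, 15 mm high, filled with white wax with a wick. Origin at the centre of its underside. Stands on the worktop. Either fresh light may go in either holder.
- tea_b: The second fresh ordinary tea light, just like the first: 38 mm in diameter, 15 mm high, origin at the centre of its underside, on the worktop.
- spent_a: Burnt-out tea light: empty aluminium cup, 38 mm in diameter at the top, 15 mm high, no wax, open inside down to the small wick plate. Origin at the centre of its underside. At the start it stands in one of the warmer's holders, at the warmer's y = -42 mm.
- spent_b: The second burnt-out empty cup, just like the first, 38 mm in diameter, 15 mm high, origin at the centre of its underside; at the start in the warmer's other holder, at y = +42 mm.
- maxi: Look-alike to leave alone: oversize tea light filled with white wax, 58 mm in diameter, 22 mm high; too wide for the holders. Origin at the centre of its underside, on the worktop.
- led: Look-alike to leave alone: battery tea light of white plastic, 38 mm in diameter, body 18 mm high, with a pointed clear plastic flame up to 40 mm. Origin at the centre of its underside, on the worktop.

How it is judged:
By the outcome, as a careful person would: the job done as asked, in the order asked, and still so for the second after the job is handed in, with the robot touching nothing.
It also fails if it takes over 112 s, if anything falls off the work surface, if the arm or the gripper's body presses on something with over 40 N, if the wrist force passes 120 N, or if a joint passes its speed limit or range.

### The arm

A 6-joint arm with a two-finger parallel gripper is mounted at the origin on a cart in front of the work surface, level with it; the furniture and walls round the work are solid. World frame = base frame: x ahead of the robot, y to its left, z up, the work surface at z = 0. Lengths are in m, angles in rad, forces in N, time in s.
With the tool pointing down it reaches from about 0.3 to 0.875 m from the base axis. Payload 6.4 kg.
Tool frame: the origin (TCP) lies midway between the tips of the shut fingers; the grasp point (between the pads) lies 19 mm behind it; z points along the fingers, y is the direction in which the jaws open and shut (so a half turn about z gives the same grasp; the last joint's range is limited). The gripper opens to 85 mm and grips with 20 to 120 N. Pads are 22 mm wide; open, the fingers measure 114 mm over their backs; the gripper's body (76 mm by 85 mm) begins 54 mm behind the grasp point. The pads swing forward as they close: fully open they stand 13 mm farther back than shut.
Start: joints at [0.896, 0.181, 1.607, -0, 1.354, -0.206], TCP at [0.26, 0.513, 0.231] pointing down, gripper open.
Joint ranges: [-2.99, 2.99], [-0.89, 2.07], [0.3, 2.58], [-1.14, 4.28], [0, 2.63], [-3.12, 3.12]. Speed limits (rad/s): [2.57, 2.57, 3.01, 3.14, 3.14, 3.14].

### API

Orientations are given as a unit quaternion [w, x, y, z].
In Python, from bench import ctrl gives the robot as it stands. The module is installed in compiled form; this text tells all that it offers.
- The arm moves only by the tool arm_command, never from a script. Its argument "plan" is one flat list of numbers, 4 for each row, row after row: the shift along the tool's x, y, z in mm, then the turn about the tool's z in rad. A call has 1 to 20 rows; each row shifts and turns the commanded pose from where the row before left it, along the tool's axes as they then stand; what a row does not reach is not made up. A row lasts 1/10 s, in which the tool goes at most 50 mm and 8.59 degrees, less where a joint would pass 70% of its speed; a pose out of reach is approached as far as the arm can. A call is refused whole if a number of a shift passes 50 or a number of a turn 0.15, either way. A call with a gripper value outside its range is refused whole. "grip" is the opening, from 0 (shut) to 1 (fully open), set as the call begins (left out, the last holds). The fingers move at their own pace and stop on an object; the grip force is fixed at half the most. Time passes only in rows, so rows that do not move let the fingers close. It gives the time, the measured TCP pose, the force and the opening at its end, in the units of the state.
- ctrl.get_obs(): the state, without advancing time (a new reading comes with each control period).
- ctrl.camera(name): name is "scene" or "top"; returns a dict with "color" (384x512x3 uint8, red, green, blue), "camera_matrix" (3x3 intrinsics, pixels), "eye" and "attitude" of the camera in the world. Camera axes: x right, y up, looking along -z (the intrinsics and any distortion apply to the point x, -y, -z); pixel columns grow to the right and rows downward; lengths in m; the calibration is good to about 2 mm. A picture is of the moment at which its call begins. There is no depth.
- ctrl.hand_in(): hands the job in, once; it reports no verdict.
The state is a dict: "time_s": time; "q": joint angles; "dq": joint speeds; "joint_efforts": joint torques, N m; "eef_pos": TCP position; "eef_rot": TCP orientation; "wrist_force": force on the tool from outside, world axes, zero at the start; "torque": the same for the moment, N m; "opening": opening from 0.0 (shut) to 1.0 (fully open).
Only numpy, scipy, OpenCV 4.12 (cv2) and the standard library are available. Lean on these libraries where they do the work, as an engineer would, in place of code of your own. Each camera call takes 0.05 s, during which the arm holds its last target. There are 200 camera calls.

## Working session

There is one attempt and no reset: what is moved stays moved. The work goes in short steps, Python scripts to look and compute and a tool call to move; the robot and the scene stay as the last step left them, time stands still between calls to the robot, and variables do not carry over. Pictures are saved under pics/ and viewed, about 12 in all and at most 16, crops included, and the job is handed in when it is done.

Besides the shell and the picture viewer there is one more tool, called as a command line: name --argument value ..., lists and objects as JSON in quotes. arm_command: Moves the arm, as the interface text tells. Its arguments: {"type":"object","properties":{"plan":{"type":"array","items":{"type":"number"}},"grip":{"type":"number"}},"required":["plan"]}

```bash
mkdir -p pics; cat > h.py <<'E'
import numpy as np,cv2
from bench import ctrl
from scipy.spatial.transform import Rotation as R
def rot(a):
    a=np.array(a,float)
    return a if a.shape==(3,3) else R.from_quat(a[[1,2,3,0]]).as_matrix()
def ray(c,u,v):
    K=c["camera_matrix"];d=np.linalg.inv(K)@[u,v,1]
    return np.array(c["eye"]),rot(c["attitude"])@[d[0],-d[1],-d[2]]
def onz(c,u,v,z):
    e,d=ray(c,u,v);return e+d*(z-e[2])/d[2]
def proj(c,p):
    q=rot(c["attitude"]).T@(np.array(p)-c["eye"]);q=c["camera_matrix"]@[q[0],-q[1],-q[2]];return q[:2]/q[2]
def snap(n,f,s=1.5):
    c=ctrl.camera(n);cv2.imwrite(f"pics/{f}.png",cv2.resize(c["color"][:,:,::-1],None,fx=s,fy=s));return c
E
python3 - <<'E'
from h import *
for n in("top","scene"):
    c=snap(n,n+"0");print({k:v for k,v in c.items() if k!="color"})
    np.save(n+"0.npy",c["color"])
print(ctrl.get_obs())
E
```

```text
{'camera_matrix': array([[354.7150025 ,   0.        , 254.90050509],
       [  0.        , 354.7150025 , 192.66953071],
       [  0.        ,   0.        ,   1.        ]]), 'eye': array([0.43644018, 0.14184732, 0.99502001]), 'attitude': array([-0.70067004, -0.03809439,  0.02232175,  0.71211801])}
{'camera_matrix': array([[393.49437488,   0.        , 259.04249915],
       [  0.        , 393.49437488, 188.7406537 ],
       [  0.        ,   0.        ,   1.        ]]), 'eye': array([0.09239309, 0.86425375, 0.8330057 ]), 'attitude': array([-0.26255628, -0.10628176,  0.38892001,  0.8766468 ])}
{'time_s': 0.1, 'q': array([ 8.95661378e-01,  1.81500813e-01,  1.60788830e+00, -7.79377710e-07,
        1.35381103e+00, -2.06311191e-01]), 'dq': array([-8.84058528e-05, -2.48711595e-03, -3.30391421e-03, -7.70049092e-04,
       -1.79126725e-03,  3.78093071e-04]), 'joint_efforts': array([-1.22605443e-04, -4.45873725e+01, -3.52234054e+01, -2.98107434e-04,
        4.22323239e-03, -4.50764230e-05]), 'eef_pos': array([0.25948223, 0.51256974, 0.23046462]), 'eef_rot': array([-3.42528145e-04,  2.32270832e-01,  9.72650818e-01, -7.27103858e-04]), 'wrist_force': array([-0.03894923, -0.01457513, -0.02798827]), 'torque': array([-0.0325216 , -0.02887748,  0.03331906]), 'opening': 0.9991736500126542}
```

View pics/top0.png

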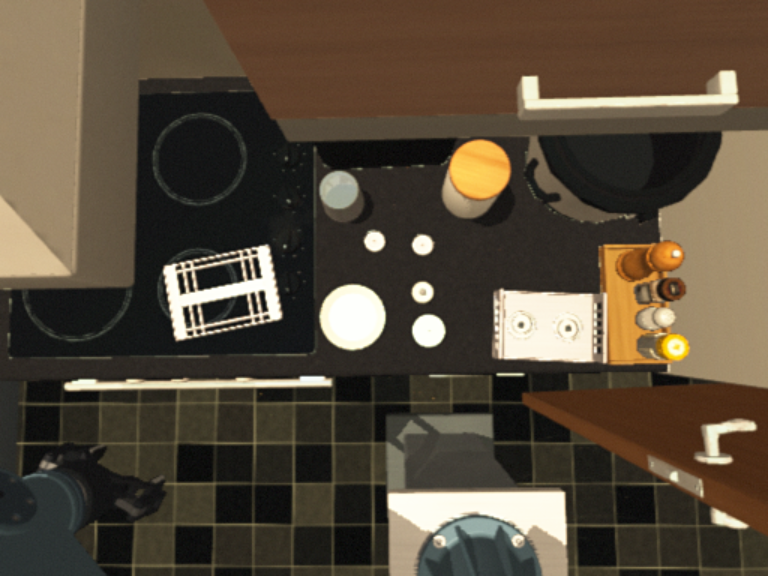

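View pics/scene0.png

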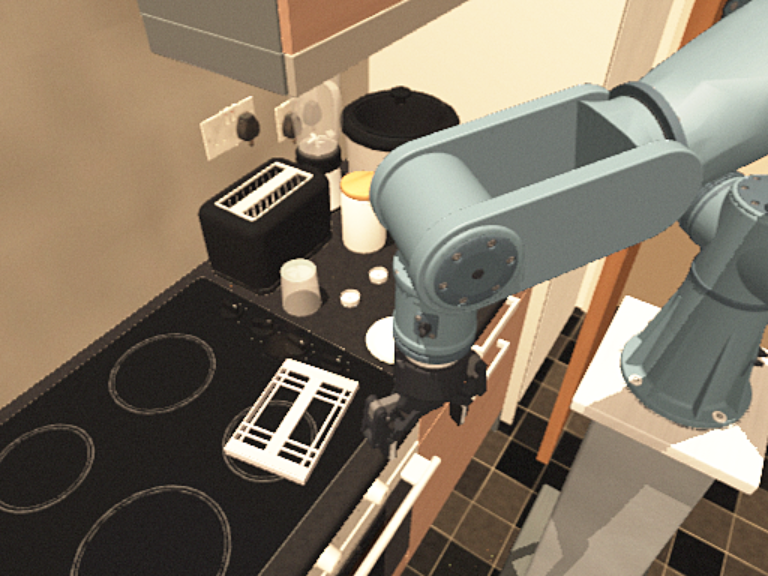

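The top view (768 px wide) shows the grate at (222,292), the saucer at (352,317), and small lights at (375,240), (423,244) and (423,292). The maxi is at (428,330) and the warmer with its two spent cups at (550,325). Next I'll measure and zoom in.

```bash
python3 - <<'E'
from h import *
c=ctrl.camera("top");im=c["color"]
g=cv2.cvtColor(im,cv2.COLOR_RGB2HSV)
m=((g[...,2]>150)&(g[...,1]<90)).astype(np.uint8)
m[:140]=0;m[240:]=0
n,l,st,ce=cv2.connectedComponentsWithStats(m)
for i in range(1,n):
    if st[i,4]<40: continue
    x,y,w,h,a=st[i]
    cn=cv2.findContours((l==i).astype(np.uint8),0,2)[0][0]
    r=cv2.minAreaRect(cn)
    print(st[i],ce[i].round(1),"rect",np.round(r[0],1),np.round(r[1],1),round(r[2],1))
    for z in (.005,.015,.0215,.066): print("   z",z,onz(c,*ce[i],z)[:2].round(4),onz(c,*r[0],z)[:2].round(4))
    if a>900: print("   box",[onz(c,*p,.0215 if x<200 else .066)[:2].round(4).tolist() for p in cv2.boxPoints(r)])
a=cv2.resize(im[140:250,200:420],None,fx=3.6,fy=3.6,interpolation=cv2.INTER_CUBIC)
cv2.imwrite("pics/z1.png",a[:,:,::-1])
E
```

```text
[   0  140   51   45 2164] [ 24.2 161.6] rect [ 25. 162.] [44. 50.] 90.0
   z 0.005 [0.6221 0.8234] [0.621  0.8209]
   z 0.015 [0.6202 0.8165] [0.6191 0.8141]
   z 0.0215 [0.619  0.8121] [0.6179 0.8096]
   z 0.066 [0.6107 0.7814] [0.6096 0.7791]
   box [[0.6825, 0.8842], [0.6795, 0.7404], [0.5542, 0.736], [0.5568, 0.8783]]
[ 426  140   86  100 6334] [478.8 188.5] rect [468.5 189.5] [85. 99.] -0.0
   z 0.005 [ 0.5225 -0.4559] [ 0.5201 -0.4276]
   z 0.015 [ 0.5216 -0.4498] [ 0.5192 -0.4219]
   z 0.0215 [ 0.521  -0.4459] [ 0.5187 -0.4181]
   z 0.066 [ 0.5172 -0.419 ] [ 0.5149 -0.3926]
   box [[0.3891, -0.2763], [0.6477, -0.2908], [0.6431, -0.5109], [0.386, -0.4914]]
[243 154  14  14 151] [249.4 160.4] rect [249.5 160.5] [13. 13.] 90.0
   z 0.005 [0.6133 0.1775] [0.6129 0.1772]
   z 0.015 [0.6115 0.1771] [0.6111 0.1768]
   z 0.0215 [0.6104 0.1769] [0.61   0.1766]
   z 0.066 [0.6024 0.1753] [0.602 0.175]
[275 156  14  14 152] [281.4 162.8] rect [281.5 162.5] [13. 13.] 90.0
   z 0.005 [0.6047 0.0873] [0.6055 0.0871]
   z 0.015 [0.603  0.0878] [0.6038 0.0876]
   z 0.0215 [0.6019 0.0882] [0.
[... 1354 characters left out ...]
.  2.] 90.0
   z 0.005 [ 0.4466 -0.2443] [ 0.4471 -0.2444]
   z 0.015 [ 0.4465 -0.2404] [ 0.447  -0.2405]
   z 0.0215 [ 0.4464 -0.2379] [ 0.4469 -0.2379]
   z 0.066 [ 0.446  -0.2205] [ 0.4464 -0.2206]
[275 210  22  21 375] [285.3 220. ] rect [285.5 220. ] [20. 21.] 90.0
   z 0.005 [0.4438 0.0801] [0.4438 0.0794]
   z 0.015 [0.4437 0.0807] [0.4437 0.0801]
   z 0.0215 [0.4436 0.0811] [0.4437 0.0805]
   z 0.066 [0.4433 0.0839] [0.4433 0.0833]
[445 226  11  11  75] [450.1 231. ] rect [450. 231.] [10. 10.] 90.0
   z 0.005 [ 0.4068 -0.3702] [ 0.4068 -0.3701]
   z 0.015 [ 0.4071 -0.3651] [ 0.4071 -0.3649]
   z 0.0215 [ 0.4073 -0.3617] [ 0.4073 -0.3615]
   z 0.066 [ 0.4086 -0.3387] [ 0.4086 -0.3385]
```

View pics/z1.png

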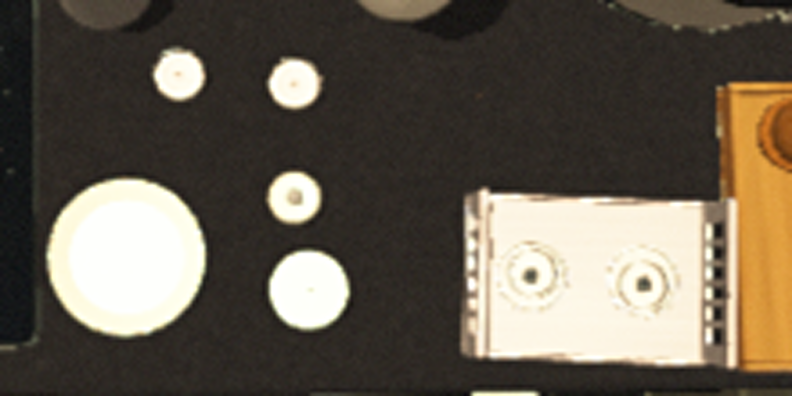

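The zoomed crop shows wicks on the two fresh lights at (180,74) and (295,83). The LED's grey flame is at (295,197) and the maxi at (309,290). The spent cups in the warmer have dark wick plates at (531,275) and (643,285). The warmer frames' tops are at about x=470–487 and x=705–735.

```bash
python3 - <<'E'
from h import *
c=ctrl.camera("top")
f=lambda u,v:(200+(u+.5)/3.6-.5,140+(v+.5)/3.6-.5)
a=onz(c,*f(531,275),.011);b=onz(c,*f(643,285),.011)
print("spent",a,b,"mid",(a+b)/2,"dist",np.linalg.norm(a-b),"ang",np.degrees(np.arctan2(*(a-b)[:2])))
# rings of the holders (rim z .014)
for u,v in((532,277),(643,284)): print("ring",onz(c,*f(u,v),.014))
for p in((487,190),(485,357),(737,200),(735,367)): print("corner z66",onz(c,*f(*p),.066))
for p in((463,193),(463,355),(705,203),(703,363)): print("corner z66 b",onz(c,*f(*p),.066), "z0",onz(c,*f(*p),.012))
# grate rays both views: grate top corners contour in original scene
g=cv2.cvtColor(c["color"],cv2.COLOR_RGB2HSV);m=((g[...,2]>150)&(g[...,1]<90)).astype(np.uint8);m[:160]=0;m[230:]=0;m[:,:105]=0;m[:,190:]=0
r=cv2.minAreaRect(cv2.convexHull(np.argwhere(m)[:,::-1].astype(np.float32)))
P=np.array([onz(c,*p,.019)[:2] for p in cv2.boxPoints(r)]);print(P,P.mean(0),[np.linalg.norm(P[i]-P[i-1]) for i in range(4)],[np.degrees(np.arctan2(*(P[i]-P[i-1])[::-1])) for i in range(4)])
a=cv2.resize(c["color"][155:235,100:200],None,fx=7,fy=7,interpolation=cv2.INTER_CUBIC)
cv2.imwrite("pics/z2.png",a[:,:,::-1])
E
```

```text
spent [ 0.45204111 -0.08979882  0.011     ] [ 0.44310157 -0.17444112  0.011     ] mid [ 0.44757134 -0.13211997  0.011     ] dist 0.08511307080737035 ang 6.028970534552848
ring [ 0.45046084 -0.08979377  0.014     ]
ring [ 0.44383923 -0.17351069  0.014     ]
corner z66 [ 0.51328065 -0.047361    0.066     ]
corner z66 [ 0.39289758 -0.04179358  0.066     ]
corner z66 [ 0.50293389 -0.22692222  0.066     ]
corner z66 [ 0.38327481 -0.21942367  0.066     ]
corner z66 b [ 0.51139179 -0.02993097  0.066     ] z0 [ 0.51574841 -0.03991571  0.012     ]
corner z66 b [ 0.3945482  -0.02610151  0.066     ] z0 [ 0.3921132  -0.03586367  0.012     ]
corner z66 b [ 0.50114964 -0.20389015  0.066     ] z0 [ 0.50491093 -0.2239864   0.012     ]
corner z66 b [ 0.38643088 -0.19688149  0.066     ] z0 [ 0.38352405 -0.21657037  0.012     ]
[[0.56991669 0.57759882]
 [0.6133614  0.34786814]
 [0.47473736 0.31938719]
 [0.43166794 0.54619007]] [0.52242085 0.44776105] [np.float64(0.14177173724692493), np.float64(0.23380254230521952), np.float64(0.14151957632265863), np.float64(0.23085606156061703)] [np.float64(12.799766080969517), np.float64(-79.29117371113897), np.float64(-168.38987854986803), np.float64(100.75232751923805)]
```

View pics/z2.png

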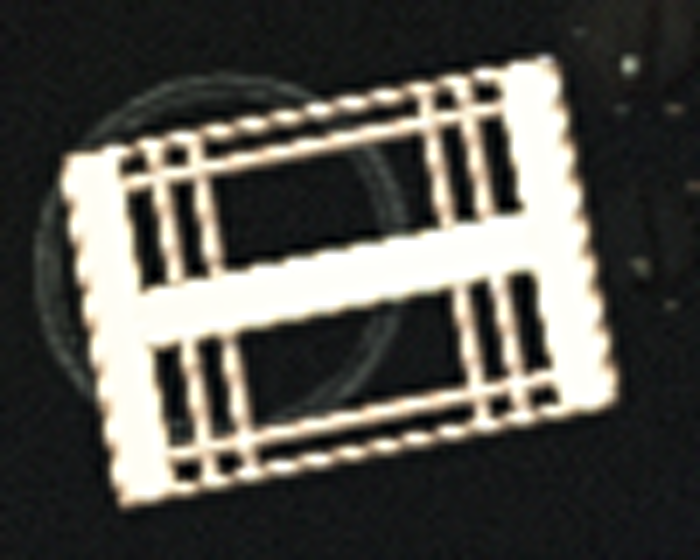

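The grate crop gives outline corners at (62,155), (555,58), (618,402) and (122,507), with the strip running from (145,318) to (530,242). Before moving, I'll work out the grate pose and how close the glass jar and cabinet are.

```bash
python3 - <<'E'
from h import *
t=ctrl.camera("top");s=ctrl.camera("scene")
f=lambda u,v:(100+(u+.5)/7-.5,155+(v+.5)/7-.5)
P=np.array([onz(t,*f(*p),.0215)[:2] for p in((62,155),(555,58),(618,402),(122,507))]);print("grate",P.round(4),P.mean(0))
a,b=[onz(t,*f(*p),.0215)[:2] for p in((145,318),(530,242))];print("strip",a,b,(a+b)/2,"yaw of y",np.degrees(np.arctan2(*(a-b))))
print([np.linalg.norm(P[i]-P[i-1]).round(4) for i in range(4)],[np.degrees(np.arctan2(*(P[i]-P[i-1])[::-1])).round(1) for i in range(4)])
def tri(p,q):
    e,d=ray(t,*np.array(p)/1.5);g,h=ray(s,*np.array(q)/1.5)
    k=np.linalg.lstsq(np.c_[d,-h],g-e,rcond=None)[0];x,y=e+d*k[0],g+h*k[1];return ((x+y)/2).round(4),np.linalg.norm(x-y).round(4)
print("glass top",tri((340,187),(300,268)),"cabinet corner",tri((277,118),(285,92)),tri((291,145),(285,92)))
print("tea_a",tri((375,240),(349,297)),"tea_b",tri((423,244),(378,274)))
print("glass base",onz(t,350/1.5,213/1.5,0))
c=s["color"][160:230,170:290];cv2.imwrite("pics/z3.png",cv2.resize(c,None,fx=6,fy=6,interpolation=2)[:,:,::-1])
E
```

```text
grate [[0.5718 0.5714]
 [0.6071 0.3738]
 [0.4698 0.3485]
 [0.4316 0.5447]] [0.5200687  0.45956389]
strip [0.50604753 0.53681204] [0.53364165 0.3835155 ] [0.51984459 0.46016377] yaw of y -10.204243880052802
[np.float64(0.1427), np.float64(0.2007), np.float64(0.1397), np.float64(0.1999)] [np.float64(10.8), np.float64(-79.9), np.float64(-169.5), np.float64(101.0)]
glass top (array([0.6918, 0.2314, 0.0865]), np.float64(0.0057)) cabinet corner (array([0.6593, 0.2583, 0.4599]), np.float64(0.0084)) (array([0.6458, 0.253 , 0.4551]), np.float64(0.0216))
tea_a (array([0.6147, 0.176 , 0.0053]), np.float64(0.0009)) tea_b (array([0.6048, 0.0857, 0.0062]), np.float64(0.0001))
glass base [0.66811337 0.22278633 0.        ]
```

View pics/z3.png

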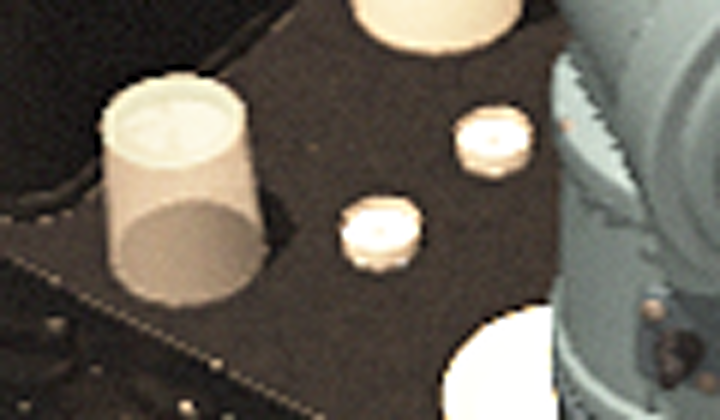

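The glass (z3 crop at (180,190)) is about 87 mm tall and stands some 57 mm from tea_a, so I'll use a diagonal grasp there. I'll now turn the tool and head for the warmer.

```bash
cat >> h.py <<'E'
def to(x,y,z,yaw=None):
    """print turn to bring jaw axis (tool y) to world yaw deg (mod 180), then tool-frame shift mm after that turn"""
    o=ctrl.get_obs();T=rot(o["eef_rot"]);p=o["eef_pos"]
    cur=np.degrees(np.arctan2(T[1,1],T[0,1]))
    turn=0 if yaw is None else -((yaw-cur+90)%180-90)
    T2=T@R.from_euler("z",turn,degrees=True).as_matrix()
    d=T2.T@(np.array([x,y,z])-p)*1000
    print(f"t={o['time_s']:.1f} pos {p.round(4)} yaw {cur:.1f} q6 {o['q'][5]:.2f} turn {np.radians(turn):.3f} rad; shift mm {d.round(1)} n>={np.linalg.norm(d)/40:.1f} F {np.round(o['wrist_force'],1)} op {o['opening']:.3f}")
E
```

arm_command --plan '[0,0,0,0.145,0,0,0,0.145,0,0,0,0.145,0,0,0,0.145,0,0,0,0.145,0,0,0,0.145,0,0,0,0.145,0,0,0,0.145,-36,14,4.5,0,-36,14,4.5,0,-36,14,4.5,0,-36,14,4.5,0,-36,14,4.5,0,-36,14,4.5,0,-36,14,4.5,0,-36,14,4.5,0,-36,14,4.5,0,-36,14,4.5,0,-36,14,4.5,0,-36,14,4.5,0]' --grip 1

```text
time_s: 2.3
eef_pos: [0.4028, 0.0704, 0.1774]
eef_rot: [0.0, 0.727, 0.686, 0.0]
wrist_force: [0.5, -0.4, -0.6]
opening: 0.999
```

```bash
python3 -c "
from h import *
to(.4515,-.0898,.12,-3.5)"
```

```text
t=2.3 pos [0.4028 0.0704 0.1774] yaw -3.3 q6 -0.06 turn 0.003 rad; shift mm [-156.9   58.4   57.5] n>=4.4 F [ 0.5 -0.4 -0.6] op 0.999
```

arm_command --plan '[-31.4,11.7,11.5,0,-31.4,11.7,11.5,0,-31.4,11.7,11.5,0,-31.4,11.7,11.5,0,-31.4,11.7,11.5,0,0,0,30,0,0,0,30,0,0,0,0,0,0,0,0,0]' --grip 0.8

```text
time_s: 3.2
eef_pos: [0.4515, -0.088, 0.0599]
eef_rot: [-0.001, 0.727, 0.686, -0.0]
wrist_force: [0.4, 0.1, -0.4]
opening: 0.798
```

```bash
python3 - <<'E'
from h import *
to(.4515,-.0898,.016,-3.5)
snap("scene","s1",1);
c=ctrl.camera("top");i=c["color"][110:250,300:460];j=ctrl.camera("scene")["color"]
print(proj(ctrl.camera("scene"),[.4515,-.0898,.02]))
cv2.imwrite("pics/s1.png",np.hstack([cv2.resize(i,(439,384)),j[:,150:]])[:,:,::-1])
E
```

```text
t=3.2 pos [ 0.4515 -0.088   0.0599] yaw -3.3 q6 -0.39 turn 0.003 rad; shift mm [-1.8  0.2 43.9] n>=1.1 F [ 0.4  0.1 -0.4] op 0.798
[320.84963886 167.39744919]
```

View pics/s1.png

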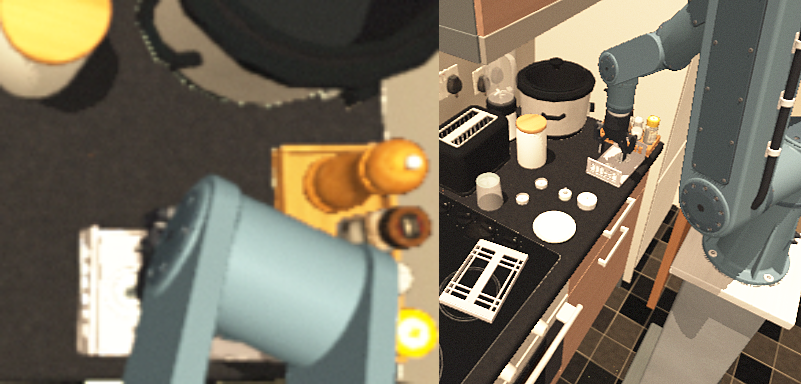

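The gripper straddles the warmer over the left holder and nothing is touched. I'll descend and close.

arm_command --plan '[-1.8,0,22,0,0,0,22,0,0,0,0,0]'

```text
time_s: 3.7
eef_pos: [0.4504, -0.0892, 0.0148]
eef_rot: [-0.001, 0.727, 0.686, -0.001]
wrist_force: [-0.5, 0.8, -0.5]
opening: 0.802
```

arm_command --plan '[0,0,0,0,0,0,0,0,0,0,0,0,0,0,0,0,0,0,0,0,0,0,0,0,0,0,0,0,0,0,0,0]' --grip 0

```text
time_s: 4.5
eef_pos: [0.4529, -0.0904, 0.0178]
eef_rot: [0.001, 0.727, 0.686, 0.0]
wrist_force: [-2.1, 0.1, 9.1]
opening: 0.402
```

arm_command --plan '[0,0,-3,0,0,0,-12,0,0,0,-30,0,0,0,-35,0,0,0,-20,0,0,0,0,0]'

```text
time_s: 5.1
eef_pos: [0.4543, -0.0911, 0.1201]
eef_rot: [0.004, 0.727, 0.686, 0.001]
wrist_force: [-1.3, -0.8, -0.2]
opening: 0.399
```

```bash
python3 - <<'E'
from h import *
to(.471,.243,.1)
j=ctrl.camera("scene")["color"]
cv2.imwrite("pics/s2.png",cv2.resize(j[90:200,280:420],None,fx=5,fy=5,interpolation=2)[:,:,::-1])
E
```

```text
t=5.1 pos [ 0.4543 -0.0911  0.1201] yaw -3.3 q6 -0.40 turn 0.000 rad; shift mm [334.6  -2.8  19.1] n>=8.4 F [-1.3 -0.8 -0.2] op 0.399
```

View pics/s2.png

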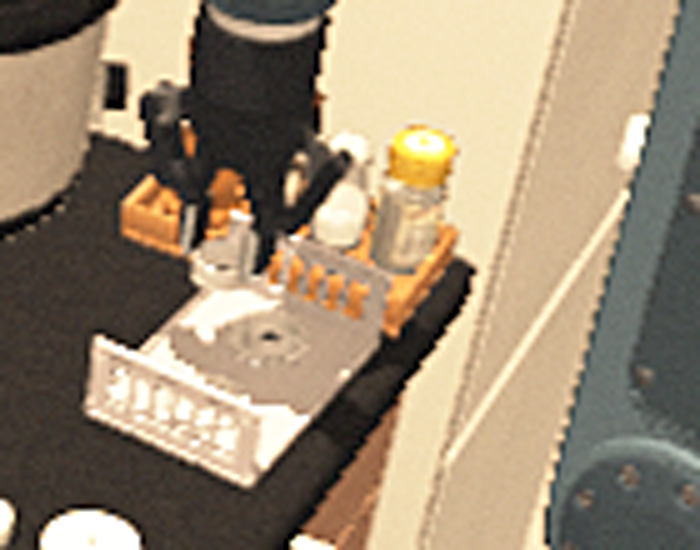

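The cup is held at (220,255) in the crop and the near holder at (270,335) is empty. I'll carry the cup over the saucer.

arm_command --plan '[37,0,0,0,37,0,0,0,37,0,0,0,37,0,0,0,37,0,0,0,37,0,0,0,37,0,0,0,37,0,6,0,37,0,10,0,0,0,20,0,0,0,20,0,0,0,0,0,0,0,0,0]'

```text
time_s: 6.45
eef_pos: [0.47, 0.2422, 0.059]
eef_rot: [-0.001, 0.727, 0.686, -0.001]
wrist_force: [0.4, -0.7, 0.6]
opening: 0.398
```

```bash
python3 - <<'E'
from h import *
to(.471,.242,.0115)
j=ctrl.camera("scene");u,v=map(int,proj(j,[.471,.22,.03]));print(u,v)
cv2.imwrite("pics/s3.png",cv2.resize(j["color"][v-50:v+50,u-70:u+70],None,fx=5,fy=5,interpolation=2)[:,:,::-1])
E
```

```text
t=6.5 pos [0.47   0.2422 0.059 ] yaw -3.3 q6 0.31 turn 0.000 rad; shift mm [-0.1  1.1 47.5] n>=1.2 F [ 0.4 -0.7  0.6] op 0.398
265 220
```

View pics/s3.png

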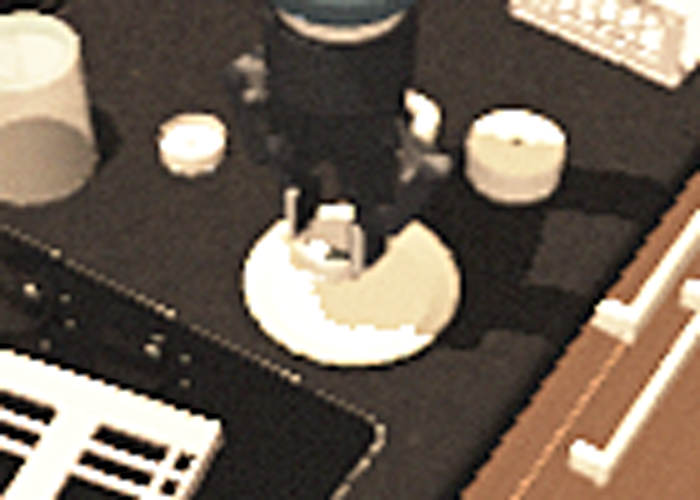

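The cup hangs level over the saucer's upper-left part, at crop (325,255). I'll lower it and release.

arm_command --plan '[0,1,18,0,0,0,18,0,0,0,7,0,0,0,3,0,0,0,0,0,0,0,0,0]'

```text
time_s: 7.1
eef_pos: [0.4727, 0.2426, 0.0147]
eef_rot: [0.0, 0.727, 0.686, 0.001]
wrist_force: [0.5, 0.0, -0.0]
opening: 0.398
```

arm_command --plan '[0,0,2.5,0,0,0,0,0,0,0,0,0]'

```text
time_s: 7.4
eef_pos: [0.4728, 0.2426, 0.0119]
eef_rot: [0.0, 0.727, 0.686, 0.001]
wrist_force: [1.0, 0.7, 2.7]
opening: 0.403
```

Contact with the saucer (2.7 N). I'll open partly, then rise.

arm_command --plan '[0,0,0,0,0,0,0,0,0,0,0,0,0,0,-5,0,0,0,-20,0,0,0,-30,0,0,0,-30,0,0,0,0,0]' --grip 0.65

```text
time_s: 8.2
eef_pos: [0.4751, 0.2434, 0.1009]
eef_rot: [0.002, 0.727, 0.686, 0.004]
wrist_force: [0.9, -0.5, -0.2]
opening: 0.649
```

```bash
python3 -c "
from h import *
to(.443,-.174,.1,-3.5)"
```

```text
t=8.2 pos [0.4751 0.2434 0.1009] yaw -3.3 q6 0.31 turn 0.003 rad; shift mm [-4.185e+02 -6.600e+00 -2.000e-01] n>=10.5 F [ 0.9 -0.5 -0.2] op 0.649
```

arm_command --plan '[-38,-0.6,0,0,-38,-0.6,0,0,-38,-0.6,0,0,-38,-0.6,0,0,-38,-0.6,0,0,-38,-0.6,0,0,-38,-0.6,0,0,-38,-0.6,0,0,-38,-0.6,0,0,-38,-0.6,0,0,-38,-0.6,0,0,0,0,20,0,0,0,20,0,0,0,0,0,0,0,0,0]' --grip 0.8

```text
time_s: 9.7
eef_pos: [0.4406, -0.1741, 0.056]
eef_rot: [-0.001, 0.727, 0.686, -0.0]
wrist_force: [-0.8, 0.3, 0.8]
opening: 0.802
```

```bash
python3 -c "
from h import *
to(.4435,-.174,.018)"
```

```text
t=9.7 pos [ 0.4406 -0.1741  0.056 ] yaw -3.3 q6 -0.57 turn 0.000 rad; shift mm [ 0.2  2.9 38. ] n>=1.0 F [-0.8  0.3  0.8] op 0.802
```

arm_command --plan '[0,2.9,19,0,0,0,19,0,0,0,0,0]'

```text
time_s: 10.0
eef_pos: [0.4432, -0.1736, 0.0174]
eef_rot: [-0.001, 0.727, 0.687, -0.0]
wrist_force: [-1.6, 0.9, 0.2]
opening: 0.8
```

arm_command --plan '[0,0,0,0,0,0,0,0,0,0,0,0,0,0,0,0,0,0,0,0,0,0,0,0,0,0,0,0,0,0,0,0]' --grip 0

```text
time_s: 10.8
eef_pos: [0.4451, -0.1752, 0.0201]
eef_rot: [0.001, 0.727, 0.686, 0.0]
wrist_force: [-1.5, 2.4, 7.1]
opening: 0.391
```

arm_command --plan '[0,0,-3,0,0,0,-12,0,0,0,-30,0,0,0,-35,0,37,2,0,0,37,2,0,0,37,1,0,0,37,0,0,0,37,0,0,0,37,0,0,0,37,0,0,0,37,0,0,0,37,0,0,0,37,0,0,0,0,0,0,0,0,0,0,0]'

```text
time_s: 12.4
eef_pos: [0.4705, 0.1951, 0.0991]
eef_rot: [0.0, 0.726, 0.687, 0.0]
wrist_force: [-0.0, 0.1, 0.1]
opening: 0.392
```

```bash
python3 - <<'E'
from h import *
to(.4705,.1985,.0145)
j=ctrl.camera("scene");u,v=map(int,proj(j,[.471,.22,.04]))
cv2.imwrite("pics/s4.png",cv2.resize(j["color"][v-50:v+50,u-70:u+70],None,fx=5,fy=5,interpolation=2)[:,:,::-1])
E
```

```text
t=12.4 pos [0.4705 0.1951 0.0991] yaw -3.2 q6 0.22 turn 0.000 rad; shift mm [ 3.4 -0.2 84.6] n>=2.1 F [-0.   0.1  0.1] op 0.392
```

View pics/s4.png

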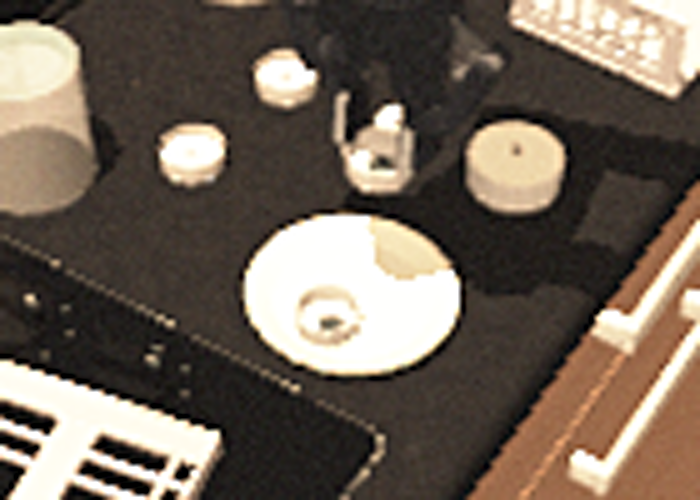

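Cup 1 stands upright in the saucer at (328,318), and cup 2 is held level at (378,165). I'll lower cup 2 beside the first.

arm_command --plan '[3.4,0,25,0,0,0,25,0,0,0,20,0,0,0,8,0,0,0,4,0,0,0,0,0,0,0,0,0]'

```text
time_s: 13.15
eef_pos: [0.4716, 0.1977, 0.0173]
eef_rot: [0.0, 0.727, 0.686, 0.001]
wrist_force: [0.6, 0.5, -0.6]
opening: 0.393
```

arm_command --plan '[0,0,1.5,0,0,0,1.5,0,0,0,0,0,0,0,0,0]'

```text
time_s: 13.55
eef_pos: [0.4714, 0.198, 0.0142]
eef_rot: [0.0, 0.727, 0.686, 0.001]
wrist_force: [-1.0, -0.5, 5.5]
opening: 0.395
```

arm_command --plan '[0,0,0,0,0,0,0,0,0,0,0,0,0,0,-5,0,0,0,-20,0,0,0,-30,0,0,0,-20,0,0,0,0,0]' --grip 0.65

```text
time_s: 14.35
eef_pos: [0.4731, 0.1983, 0.0916]
eef_rot: [0.002, 0.727, 0.686, 0.003]
wrist_force: [1.4, -0.1, -0.0]
opening: 0.649
```

```bash
python3 - <<'E'
from h import *
to(.604,.087,.06,0)
j=ctrl.camera("scene")
for z in(.2,.3,.35,.4,.45): print(z,proj(j,[.4515,-.088,z]))
E
```

```text
t=14.3 pos [0.4731 0.1983 0.0916] yaw -3.3 q6 0.22 turn -0.058 rad; shift mm [-111.4  130.7   32.3] n>=4.4 F [ 1.4 -0.1 -0. ] op 0.649
0.2 [328.11990853 120.58708898]
0.3 [333.01486701  89.90946936]
0.35 [335.69555634  73.10908827]
0.4 [338.55211959  55.20647254]
0.45 [341.6024518   36.08947049]
```

arm_command --plan '[-20.7,27.4,6.3,0,-20.7,27.4,6.3,0,-20.7,27.4,6.3,0,-20.7,27.4,6.3,0,-20.7,27.4,6.3,0,0,0,0,0,0,0,0,0]' --grip 0.75

```text
time_s: 15.1
eef_pos: [0.6003, 0.0861, 0.055]
eef_rot: [-0.001, 0.728, 0.686, -0.001]
wrist_force: [-0.2, -0.1, 0.3]
opening: 0.751
```

```bash
python3 - <<'E'
from h import *
to(.604,.087,.008)
j=ctrl.camera("scene");u,v=map(int,proj(j,[.55,.15,.04]))
t=ctrl.camera("top")["color"][130:240,205:330]
cv2.imwrite("pics/s5.png",np.hstack([cv2.resize(j["color"][v-50:v+50,u-50:u+50],(400,400),interpolation=2),cv2.resize(t,(400,400))])[:,:,::-1])
E
```

```text
t=15.1 pos [0.6003 0.0861 0.055 ] yaw -3.4 q6 0.01 turn 0.000 rad; shift mm [ 1.1  3.8 47. ] n>=1.2 F [-0.2 -0.1  0.3] op 0.751
```

View pics/s5.png

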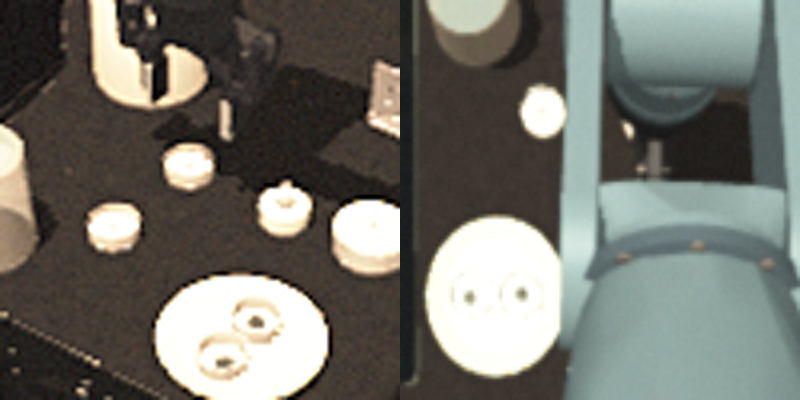

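Both cups stand in the saucer, at (470,293) and (520,293) in the right half, inside the floor. The gripper straddles tea_b, clear of the LED. I'll descend and close.

arm_command --plan '[1,3.8,20,0,0,0,20,0,0,0,7,0,0,0,0,0]'

```text
time_s: 15.6
eef_pos: [0.6035, 0.0882, 0.0086]
eef_rot: [-0.001, 0.727, 0.687, -0.001]
wrist_force: [0.7, 0.2, -1.1]
opening: 0.745
```

arm_command --plan '[0,0,0,0,0,0,0,0,0,0,0,0,0,0,0,0,0,0,0,0,0,0,0,0,0,0,0,0]' --grip 0

```text
time_s: 16.3
eef_pos: [0.6063, 0.0876, 0.0116]
eef_rot: [0.001, 0.727, 0.686, 0.001]
wrist_force: [-1.8, 0.7, 6.8]
opening: 0.389
```

arm_command --plan '[0,0,-3,0,0,0,-10,0,0,0,-25,0,0,-10,-15,0,0,-35,0,0,0,-35,0,0,0,-30,-10,0,0,0,0,0,0,0,0,0]'

```text
time_s: 17.2
eef_pos: [0.4962, 0.0937, 0.074]
eef_rot: [0.001, 0.727, 0.686, 0.001]
wrist_force: [-0.0, 0.4, 0.1]
opening: 0.386
```

```bash
python3 -c "
from h import *
to(.4507,-.0895,.06,-3.5)"
```

```text
t=17.2 pos [0.4962 0.0937 0.074 ] yaw -3.3 q6 0.01 turn 0.003 rad; shift mm [-185.6  -34.3   14. ] n>=4.7 F [-0.   0.4  0.1] op 0.386
```

arm_command --plan '[0,0,-20,0,0,0,-20,0,-37,-7,0,0,-37,-7,0,0,-37,-7,0,0,-37,-7,0,0,-37,-6,0,0,0,0,0,0,0,0,20,0,0,0,25,0,0,0,10,0,0,0,0,0,0,0,0,0]'

```text
time_s: 18.5
eef_pos: [0.4515, -0.089, 0.0583]
eef_rot: [0.0, 0.727, 0.686, 0.0]
wrist_force: [-0.1, -1.0, 0.3]
opening: 0.39
```

```bash
python3 - <<'E'
from h import *
to(.4506,-.0897,.0216)
j=ctrl.camera("scene");u,v=map(int,proj(j,[.45,-.09,.03]))
print(u,v,[ (np.array(proj(j,p))-[u-50,v-40])*7 for p in([.4506,-.0897,.014],[.45,-.089,.06])])
cv2.imwrite("pics/s6.png",cv2.resize(j["color"][v-40:v+40,u-50:u+50],None,fx=7,fy=7,interpolation=2)[:,:,::-1])
E
```

```text
t=18.5 pos [ 0.4515 -0.089   0.0583] yaw -3.3 q6 -0.40 turn 0.000 rad; shift mm [-0.8 -0.9 36.7] n>=0.9 F [-0.1 -1.   0.3] op 0.390
321 165 [array([348.99655809, 307.50029442]), array([361.97611931, 231.06754042])]
```

View pics/s6.png

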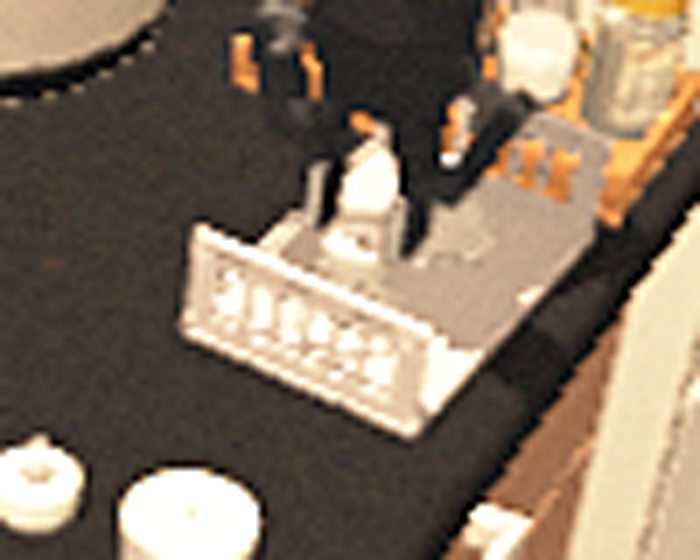

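The fresh light is held level over the left holder, at crop (355,240). I'll lower it.

arm_command --plan '[-0.8,-0.9,20,0,0,0,10,0,0,0,4,0,0,0,2,0,0,0,1,0,0,0,0,0]'

```text
time_s: 19.15
eef_pos: [0.4503, -0.0899, 0.0216]
eef_rot: [0.0, 0.727, 0.686, 0.0]
wrist_force: [-1.8, 0.3, 2.2]
opening: 0.389
```

arm_command --plan '[0,0,0,0,0,0,0,0,0,0,0,0,0,0,-5,0,0,0,-20,0,0,0,-35,0,0,0,-30,0,0,0,0,0]' --grip 0.65

```text
time_s: 19.95
eef_pos: [0.4529, -0.0911, 0.1153]
eef_rot: [0.004, 0.727, 0.686, 0.001]
wrist_force: [0.3, -1.2, -0.6]
opening: 0.649
```

```bash
python3 -c "
from h import *
to(.54,.175,.1,-54)
to(.613,.1768,.06,-54)"
```

```text
t=19.9 pos [ 0.4529 -0.0911  0.1153] yaw -3.3 q6 -0.40 turn 0.885 rad; shift mm [ 226.8 -164.2   14.9] n>=7.0 F [ 0.3 -1.2 -0.6] op 0.649
t=19.9 pos [ 0.4529 -0.0911  0.1153] yaw -3.3 q6 -0.40 turn 0.885 rad; shift mm [ 286.8 -123.1   55.5] n>=7.9 F [ 0.3 -1.2 -0.6] op 0.649
```

arm_command --plan '[0,0,0,0.1475,0,0,0,0.1475,0,0,0,0.1475,0,0,0,0.1475,0,0,0,0.1475,0,0,0,0.1475,32.4,-23.5,2,0,32.4,-23.5,2,0,32.4,-23.5,2,0,32.4,-23.5,7,0,32.4,-23.5,7,0,32.4,-23.5,7,0,32.4,-23.5,7,0,0,0,0,0,0,0,0,0]' --grip 0.75

```text
time_s: 21.45
eef_pos: [0.5359, 0.1772, 0.0757]
eef_rot: [-0.0, 0.951, 0.31, -0.001]
wrist_force: [0.3, -1.2, 0.3]
opening: 0.748
```

```bash
python3 -c "
from h import *
to(.613,.1768,.06)"
```

```text
t=21.4 pos [0.5359 0.1772 0.0757] yaw -53.9 q6 1.05 turn 0.000 rad; shift mm [62.  45.8 15.6] n>=2.0 F [ 0.3 -1.2  0.3] op 0.748
```

arm_command --plan '[20,15,5,0,20,15,5,0,22,15.8,5.6,0,0,0,0,0,0,0,0,0]'

```text
time_s: 21.95
eef_pos: [0.6134, 0.1744, 0.0607]
eef_rot: [-0.0, 0.951, 0.308, -0.001]
wrist_force: [-0.2, -0.2, 0.2]
opening: 0.748
```

```bash
python3 - <<'E'
from h import *
to(.613,.1768,.008)
j=ctrl.camera("scene");u,v=map(int,proj(j,[.6,.18,.05]))
t=ctrl.camera("top")["color"][110:210,205:305]
cv2.imwrite("pics/s7.png",np.hstack([cv2.resize(j["color"][v-40:v+40,u-40:u+40],(400,400),interpolation=2),cv2.resize(t,(400,400))])[:,:,::-1])
E
```

```text
t=21.9 pos [0.6134 0.1744 0.0607] yaw -54.1 q6 1.04 turn 0.000 rad; shift mm [ 1.1 -2.1 52.7] n>=1.3 F [-0.2 -0.2  0.2] op 0.748
```

View pics/s7.png

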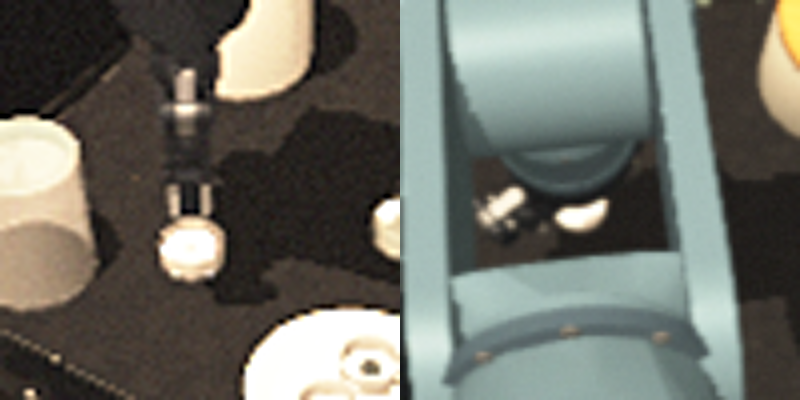

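The jaws line up with tea_a at (190,250), clear of the glass. I'll descend and grasp.

arm_command --plan '[1,-2,20,0,0,0,22,0,0,0,10,0,0,0,0,0]'

```text
time_s: 22.45
eef_pos: [0.6114, 0.1779, 0.0077]
eef_rot: [-0.0, 0.951, 0.309, -0.002]
wrist_force: [-1.0, -0.4, 0.6]
opening: 0.749
```

arm_command --plan '[0,0,0,0,0,0,0,0,0,0,0,0,0,0,0,0,0,0,0,0,0,0,0,0,0,0,0,0]' --grip 0

```text
time_s: 23.15
eef_pos: [0.6148, 0.1783, 0.0111]
eef_rot: [0.0, 0.951, 0.309, 0.001]
wrist_force: [-1.4, -0.5, 6.3]
opening: 0.391
```

arm_command --plan '[0,0,-3,0,0,0,-10,0,0,0,-25,0,-20,-15,-10,0,-28,-20,0,0,-28,-20,0,0,-28,-20,-10,0,0,0,-20,0,0,0,-20,0,0,0,0,0]'

```text
time_s: 24.15
eef_pos: [0.4876, 0.1782, 0.1108]
eef_rot: [0.001, 0.951, 0.309, 0.003]
wrist_force: [1.4, -0.7, 0.5]
opening: 0.388
```

```bash
python3 -c "
from h import *
to(.4452,-.1733,.11,-3.5)"
```

```text
t=24.1 pos [0.4876 0.1782 0.1108] yaw -54.0 q6 1.06 turn -0.882 rad; shift mm [-3.534e+02 -2.080e+01  2.000e-01] n>=8.9 F [ 1.4 -0.7  0.5] op 0.388
```

arm_command --plan '[0,0,0,-0.147,0,0,0,-0.147,0,0,0,-0.147,0,0,0,-0.147,0,0,0,-0.147,0,0,0,-0.147,-39,-2.3,0,0,-39,-2.3,0,0,-39,-2.3,0,0,-39,-2.3,0,0,-39,-2.3,0,0,-39,-2.3,0,0,-39,-2.3,0,0,-39,-2.3,0,0,-41,-2.3,0,0,0,0,0,0,0,0,25,0,0,0,25,0,0,0,0,0,0,0,0,0]'

```text
time_s: 26.15
eef_pos: [0.4428, -0.1726, 0.0569]
eef_rot: [-0.001, 0.728, 0.685, -0.0]
wrist_force: [0.0, -0.2, 1.0]
opening: 0.388
```

```bash
python3 -c "
from h import *
to(.4447,-.1734,.0212,-3.5)"
```

```text
t=26.1 pos [ 0.4428 -0.1726  0.0569] yaw -3.5 q6 -0.56 turn 0.000 rad; shift mm [-0.7  2.  35.7] n>=0.9 F [ 0.  -0.2  1. ] op 0.388
```

arm_command --plan '[-0.7,2,20,0,0,0,10,0,0,0,3,0,0,0,2,0,0,0,1,0,0,0,0,0]'

```text
time_s: 26.75
eef_pos: [0.4454, -0.1743, 0.0217]
eef_rot: [0.0, 0.728, 0.685, 0.0]
wrist_force: [0.1, 0.1, 0.2]
opening: 0.392
```

arm_command --plan '[0,0,1,0,0,0,0,0]'

```text
time_s: 26.95
eef_pos: [0.4455, -0.1745, 0.0211]
eef_rot: [0.0, 0.728, 0.685, 0.0]
wrist_force: [-1.4, 1.5, 7.0]
opening: 0.388
```

arm_command --plan '[0,0,0,0,0,0,0,0,0,0,0,0,0,0,-5,0,0,0,-20,0,0,0,-35,0,0,0,-35,0,0,0,0,0]' --grip 0.65

```text
time_s: 27.75
eef_pos: [0.4481, -0.1762, 0.1203]
eef_rot: [0.005, 0.728, 0.685, 0.001]
wrist_force: [0.3, -0.5, -0.5]
opening: 0.653
```

```bash
python3 -c "
from h import *
to(.52,.4598,.1,10.4)"
```

```text
t=27.8 pos [ 0.4481 -0.1762  0.1203] yaw -3.5 q6 -0.56 turn -0.242 rad; shift mm [612.7 185.4  17.4] n>=16.0 F [ 0.3 -0.5 -0.5] op 0.653
```

arm_command --plan '[0,0,0,-0.121,0,0,0,-0.121,36,10.9,1,0,36,10.9,1,0,36,10.9,1,0,36,10.9,1,0,36,10.9,1,0,36,10.9,1,0,36,10.9,1,0,36,10.9,1,0,36,10.9,1,0,36,10.9,1,0,36,10.9,1,0,36,10.9,1,0,36,10.9,1,0,36,10.9,1,0,36,10.9,1,0,36,10.9,1,0,36,10.9,1,0,0,0,0,0]' --grip 0.6

```text
time_s: 29.75
eef_pos: [0.5163, 0.4653, 0.0972]
eef_rot: [-0.0, 0.639, 0.769, 0.0]
wrist_force: [-0.7, 0.2, 0.4]
opening: 0.598
```

```bash
python3 - <<'E'
from h import *
to(.52,.4598,.05,10.4)
t=ctrl.camera("top")["color"][180:250,315:415]
cv2.imwrite("pics/s8.png",cv2.resize(t,None,fx=8,fy=8,interpolation=2)[:,:,::-1])
E
```

```text
t=29.8 pos [0.5163 0.4653 0.0972] yaw 10.6 q6 0.38 turn 0.003 rad; shift mm [-6.1  2.7 47.2] n>=1.2 F [-0.7  0.2  0.4] op 0.598
```

View pics/s8.png

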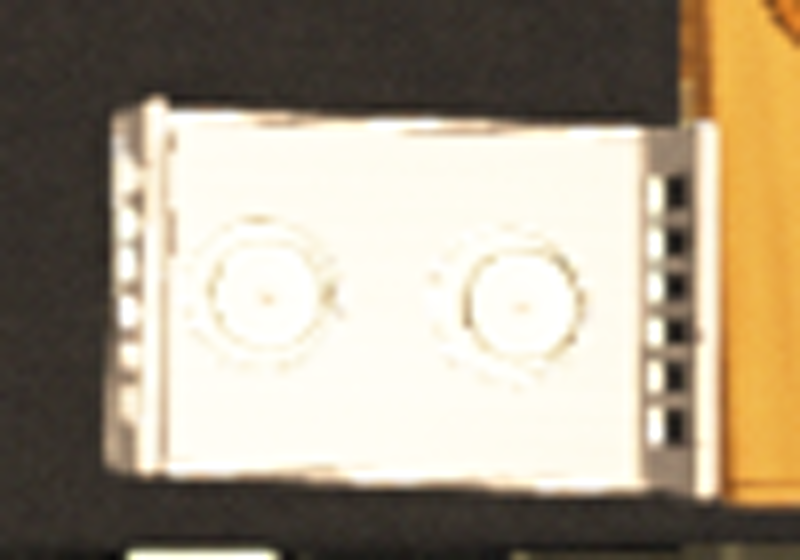

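Both fresh lights stand upright in their holders, at (265,297) and (522,307). The frame bar tops are at x≈158/151 on the left and x≈708/706 on the right. I'll compute the warmer pose from these.

```bash
python3 - <<'E'
from h import *
t=ctrl.camera("top")
f=lambda u,v:(315+(u+.5)/8-.5,180+(v+.5)/8-.5)
L=[onz(t,*f(*p),.066)[:2] for p in((159,99),(153,475))];Q=[onz(t,*f(*p),.066)[:2] for p in((708,122),(707,497))]
print(L,Q,"lens",np.linalg.norm(L[0]-L[1]),np.linalg.norm(Q[0]-Q[1]))
l,r=sum(L)/2,sum(Q)/2;d=l-r;print("centre",(l+r)/2,"len",np.linalg.norm(d),"yaw",-np.degrees(np.arctan2(*d)),[np.degrees(np.arctan2(*(A[0]-A[1])[::-1])) for A in(L,Q)])
a,b=[onz(t,*f(*p),.014)[:2] for p in((264,293),(507,307))];print("rings",a,b,(a+b)/2,np.linalg.norm(a-b),-np.degrees(np.arctan2(*(a-b))))
E
```

```text
[array([ 0.51455982, -0.04615694]), array([ 0.39258351, -0.0400478 ])] [array([ 0.50398736, -0.22362483]), array([ 0.38304006, -0.21719653])] lens 0.12212919773713217 0.12111800425412869
centre [ 0.44854269 -0.13175653] len 0.17759335417553487 yaw -3.2466689283533574 [np.float64(-2.8672453841155434), np.float64(-3.042381767187581)]
rings [ 0.45153815 -0.09023212] [ 0.44546345 -0.17273366] [ 0.4485008  -0.13148289] 0.08272488592026284 -4.211166804015121
```

arm_command --plan '[-6,2.7,25,0,0,0,22,0,0,0,20,0,0,0,0,0]'

```text
time_s: 30.25
eef_pos: [0.5186, 0.4527, 0.0273]
eef_rot: [-0.001, 0.641, 0.768, -0.004]
wrist_force: [-1.1, -0.5, -0.7]
opening: 0.602
```

```bash
python3 - <<'E'
from h import *
to(.52,.4598,.010,10.4)
j=ctrl.camera("scene");u,v=map(int,proj(j,[.52,.46,.03]))
cv2.imwrite("pics/s9.png",cv2.resize(j["color"][v-50:v+50,u-65:u+65],None,fx=5.5,fy=5.5,interpolation=2)[:,:,::-1])
E
```

```text
t=30.2 pos [0.5186 0.4527 0.0273] yaw 10.3 q6 0.37 turn -0.002 rad; shift mm [ 6.8  2.8 17.3] n>=0.5 F [-1.1 -0.5 -0.7] op 0.602
```

View pics/s9.png

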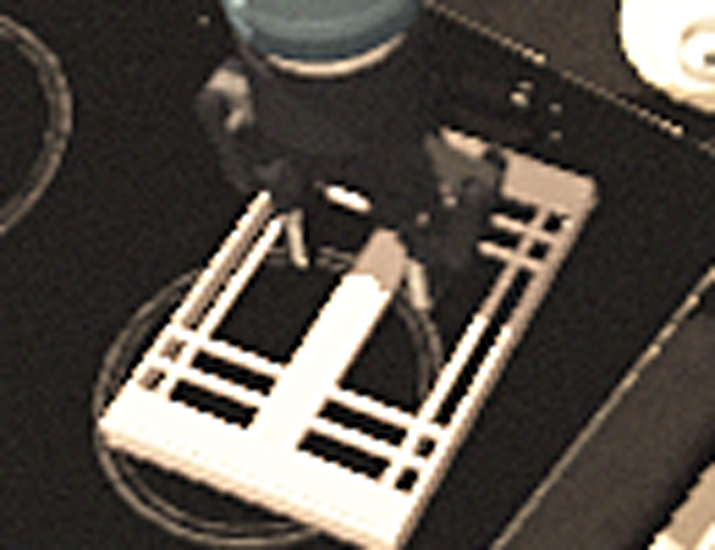

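The warmer centre is (0.4485, -0.1316) with yaw about -3.1°. The fingers straddle the grate's strip inside the windows, so I'll correct the position and go down.

arm_command --plan '[6.8,2.5,0,0,0,0,10,0,0,0,7,0,0,0,0,0,0,0,0,0]'

```text
time_s: 30.8
eef_pos: [0.5218, 0.4628, 0.0138]
eef_rot: [-0.0, 0.64, 0.768, -0.0]
wrist_force: [-0.2, 0.0, -0.4]
opening: 0.598
```

```bash
python3 -c "
from h import *
to(.52,.4598,.010,10.4)"
```

```text
t=30.8 pos [0.5218 0.4628 0.0138] yaw 10.4 q6 0.37 turn -0.000 rad; shift mm [-2.6 -2.3  3.8] n>=0.1 F [-0.2  0.  -0.4] op 0.598
```

arm_command --plan '[-2.5,-2,3,0,0,0,0,0]'

```text
time_s: 31.0
eef_pos: [0.5202, 0.4597, 0.0108]
eef_rot: [-0.0, 0.64, 0.768, -0.0]
wrist_force: [-0.8, -0.1, 0.0]
opening: 0.599
```

arm_command --plan '[0,0,0,0,0,0,0,0,0,0,0,0,0,0,0,0,0,0,0,0,0,0,0,0,0,0,0,0]' --grip 0

```text
time_s: 31.7
eef_pos: [0.521, 0.4603, 0.0117]
eef_rot: [0.0, 0.64, 0.768, 0.0]
wrist_force: [-0.6, -0.7, 4.7]
opening: 0.236
```

arm_command --plan '[0,0,-5,0,0,0,-15,0,0,0,-25,0,0,0,-30,0,0,0,-25,0,0,0,-15,0,0,0,0,0.08,0,0,0,0.08,0,0,0,0.076,0,0,0,0,0,0,0,0]'

```text
time_s: 32.8
eef_pos: [0.5203, 0.4599, 0.1258]
eef_rot: [-0.0, 0.726, 0.688, -0.001]
wrist_force: [-0.1, 0.6, -3.0]
opening: 0.236
```

```bash
python3 - <<'E'
from h import *
to(.4485,-.1316,.125,-3.1)
j=ctrl.camera("scene");u,v=map(int,proj(j,[.52,.46,.13]))
v=max(v,60);cv2.imwrite("pics/s10.png",cv2.resize(j["color"][v-60:v+60,u-80:u+80],None,fx=4,fy=4,interpolation=2)[:,:,::-1])
E
```

```text
t=32.8 pos [0.5203 0.4599 0.1258] yaw -3.0 q6 0.61 turn 0.001 rad; shift mm [-594.5  -39.7    1.2] n>=14.9 F [-0.1  0.6 -3. ] op 0.236
```

View pics/s10.png

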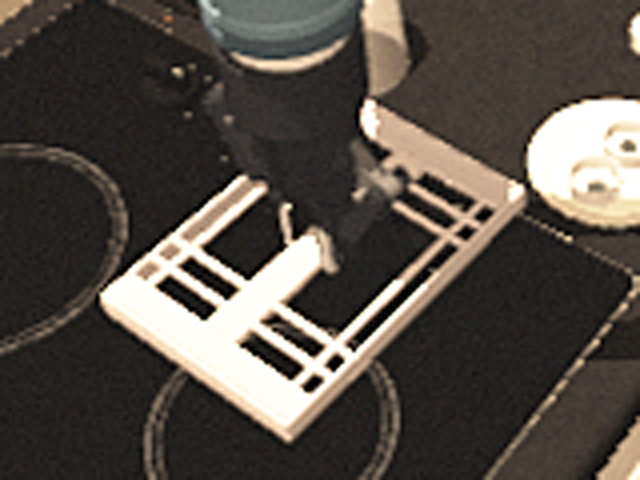

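The grate is held roughly level by its strip, with 3 N at the wrist matching its weight. I'll carry it at a moderate pace.

arm_command --plan '[-12,-1,0,0,-25,-2,0,0,-33,-2.2,0,0,-33,-2.2,0,0,-33,-2.2,0,0,-33,-2.2,0,0,-33,-2.2,0,0,-33,-2.2,0,0,-33,-2.2,0,0,-33,-2.2,0,0,-33,-2.2,0,0,-33,-2.2,0,0,-33,-2.2,0,0,-33,-2.2,0,0,-33,-2.2,0,0,-33,-2.2,0,0,-33,-2.2,0,0,-30,-2.2,0,0,-20,-1.5,0,0,-12,-1,0,0]'

```text
time_s: 34.85
eef_pos: [0.4466, -0.1326, 0.1264]
eef_rot: [0.0, 0.727, 0.687, -0.0]
wrist_force: [0.2, 0.8, -3.0]
opening: 0.234
```

arm_command --plan '[0,0,0,0,0,0,0,0,0,0,0,0]'

```text
time_s: 35.15
eef_pos: [0.4472, -0.1297, 0.1261]
eef_rot: [-0.0, 0.726, 0.688, 0.0]
wrist_force: [0.0, -0.4, -3.0]
opening: 0.24
```

```bash
python3 -c "
from h import *
to(.4485,-.1316,.085,-3.1)"
```

```text
t=35.1 pos [ 0.4472 -0.1297  0.1261] yaw -3.1 q6 -0.48 turn 0.000 rad; shift mm [-1.8  1.4 41.1] n>=1.0 F [ 0.  -0.4 -3. ] op 0.240
```

arm_command --plan '[-1.8,1.4,10,0,0,0,15,0,0,0,13,0,0,0,0,0,0,0,0,0,0,0,0,0]'

```text
time_s: 35.75
eef_pos: [0.4491, -0.1327, 0.0886]
eef_rot: [0.0, 0.726, 0.687, 0.0]
wrist_force: [0.1, -0.5, -3.1]
opening: 0.234
```

```bash
python3 - <<'E'
from h import *
to(.4485,-.1316,.062,-3.1)
# visible grate / frame corners in scene view, predicted if grate is centred & level
j=ctrl.camera("scene");print(j["eye"])
o=ctrl.get_obs();zg=o["eef_pos"][2]-.0062
y=np.radians(-3.1);ex=np.array([np.cos(y),np.sin(y),0]);ey=np.array([-np.sin(y),np.cos(y),0]);C=np.array([.4485,-.1316,0])
im=cv2.resize(j["color"],None,fx=7,fy=7,interpolation=2)
def pt(a,b,z): return np.array(proj(j,C+ex*a+ey*b+[0,0,z]))
u0,v0=(pt(0,0,.06)-[50,40]).astype(int)
for a,b,z,col in [(sx*.07,sy*.1,zg+h,(0,255,0)) for sx in(-1,1) for sy in(-1,1) for h in(0,.016)]+[(sx*.061,sy*.0925,.066,(255,0,0)) for sx in(-1,1) for sy in(-1,1)]:
    p=(pt(a,b,z)+.5)*7;cv2.circle(im,tuple(int(k) for k in p),4,col,1)
cv2.imwrite("pics/s11.png",im[v0*7:v0*7+560,u0*7:u0*7+700][:,:,::-1])
E
```

```text
t=35.8 pos [ 0.4491 -0.1327  0.0886] yaw -3.1 q6 -0.49 turn -0.001 rad; shift mm [ 1.1 -0.7 26.6] n>=0.7 F [ 0.1 -0.5 -3.1] op 0.234
[0.09239309 0.86425375 0.8330057 ]
```

View pics/s11.png

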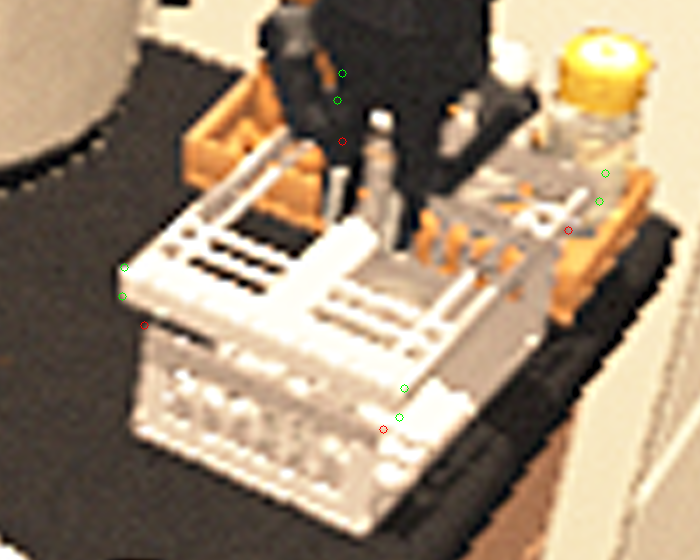

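The grate's near corners match the predicted centred pose at (124,268) and (404,388). The frame's top-left corner is about right too, at (144,325). I'll lower gently.

arm_command --plan '[1,-0.5,8,0,0,0,6,0,0,0,4,0,0,0,3,0,0,0,2,0,0,0,0,0]'

```text
time_s: 36.4
eef_pos: [0.448, -0.1315, 0.0649]
eef_rot: [-0.0, 0.726, 0.687, -0.0]
wrist_force: [-0.4, 0.8, -3.6]
opening: 0.236
```

arm_command --plan '[0,0,1.5,0,0,0,1,0,0,0,0,0]'

```text
time_s: 36.7
eef_pos: [0.4482, -0.1316, 0.0627]
eef_rot: [0.0, 0.726, 0.687, -0.0]
wrist_force: [0.4, -0.8, -4.5]
opening: 0.234
```

arm_command --plan '[0,0,1,0,0,0,1,0,0,0,0,0]'

```text
time_s: 37.0
eef_pos: [0.4484, -0.1317, 0.062]
eef_rot: [0.0, 0.726, 0.687, -0.0]
wrist_force: [-6.0, 2.3, 11.9]
opening: 0.234
```

Seated contact, at exactly the expected height. I'll open (within the windows), then rise.

arm_command --plan '[0,0,-0.5,0,0,0,0,0,0,0,0,0,0,0,0,0,0,0,0,0]' --grip 0.5

```text
time_s: 37.5
eef_pos: [0.4482, -0.1316, 0.0611]
eef_rot: [-0.0, 0.726, 0.687, -0.0]
wrist_force: [0.4, -0.2, -0.6]
opening: 0.502
```

arm_command --plan '[0,0,-5,0,0,0,-15,0,0,0,-30,0,0,0,-35,0,0,0,-35,0,30,0,0,0,40,0,0,0,40,0,0,0,40,0,0,0,40,0,0,0,40,-5,0,0,40,-10,0,0,40,-10,0,0,40,-10,0,0,40,-10,0,0,40,-10,0,0,40,-10,0,0,40,-10,0,0,0,0,0,0]'

```text
time_s: 39.4
eef_pos: [0.3999, 0.3858, 0.1816]
eef_rot: [-0.001, 0.725, 0.689, 0.001]
wrist_force: [-0.2, -1.2, -0.1]
opening: 0.501
```

```bash
python3 - <<'E'
from h import *
o=ctrl.get_obs();print(o["time_s"],o["eef_pos"],o["wrist_force"])
t=ctrl.camera("top");j=ctrl.camera("scene")
y=np.radians(-3.1);ex=np.array([np.cos(y),np.sin(y),0]);ey=np.array([-np.sin(y),np.cos(y),0]);C=np.array([.4485,-.1316,0])
pred=[C+ex*a+ey*b+[0,0,.072] for a,b in((.07,.1),(.07,-.1),(-.07,-.1),(-.07,.1))]
for c,n in((t,"t"),(j,"s")):
    im=cv2.resize(c["color"],None,fx=4,fy=4,interpolation=2);P=np.array([proj(c,p) for p in pred])
    print(n,"pred corners",P.round(1).tolist())
    g=cv2.cvtColor(c["color"],cv2.COLOR_RGB2HSV)
    m=((g[...,2]>120)&(g[...,1]<110)).astype(np.uint8)
    # edge offset: brightness along lines crossing each predicted edge midpoint outward (px from edge, grey)
    gr=cv2.cvtColor(c["color"],cv2.COLOR_RGB2GRAY);ctr=P.mean(0)
    for i in range(4):
        for f in(.15,.85):
            q=P[i]*(1-f)+P[(i+1)%4]*f;d=P[(i+1)%4]-P[i];nv=np.array([d[1],-d[0]])/np.linalg.norm(d);nv*=np.sign(nv@(q-ctr))
            print(i,f,[int(cv2.getRectSubPix(gr,(1,1),tuple(map(float,q+nv*k)))[0,0]) for k in np.arange(-4,4.1,1)])
# all-object centres from top
g=cv2.cvtColor(t["color"],cv2.COLOR_RGB2HSV);m=((g[...,2]>150)&(g[...,1]<90)).astype(np.uint8);n,l,st,ce=cv2.connectedComponentsWithStats(m[140:240])
print([(st[i].tolist(),(ce[i]+[0,140]).round(1).tolist()) for i in range(1,n) if st[i,4]>60])
cv2.imwrite("pics/fin.png",cv2.resize(t["color"][150:250,200:420],None,fx=3.6,fy=3.6,interpolation=2)[:,:,::-1])
E
```

```text
39.4 [0.39987968 0.3858458  0.18159557] [-0.23888282 -1.18029871 -0.13514713]
t pred corners [[330.7, 188.3], [408.3, 191.1], [408.2, 245.6], [329.5, 242.5]]
0 0.15 [88, 73, 116, 204, 206, 82, 40, 46, 47]
0 0.85 [83, 44, 84, 176, 192, 84, 47, 49, 49]
1 0.15 [249, 247, 240, 228, 202, 178, 175, 178, 181]
1 0.85 [247, 246, 236, 229, 206, 181, 180, 178, 174]
2 0.15 [51, 33, 124, 239, 144, 45, 31, 29, 50]
2 0.85 [97, 59, 118, 247, 175, 58, 44, 46, 35]
3 0.15 [251, 251, 251, 236, 192, 143, 96, 49, 44]
3 0.85 [252, 252, 251, 251, 253, 190, 85, 44, 45]
s pred corners [[294.7, 155.5], [325.4, 127.5], [362.5, 141.9], [334.0, 172.8]]
0 0.15 [242, 180, 176, 251, 149, 41, 53, 58, 58]
0 0.85 [251, 236, 157, 152, 118, 126, 131, 129, 132]
1 0.15 [254, 255, 254, 194, 113, 132, 128, 125, 129]
1 0.85 [254, 254, 255, 232, 164, 162, 163, 157, 174]
2 0.15 [254, 238, 214, 210, 223, 161, 198, 208, 166]
2 0.85 [253, 253, 253, 254, 242, 165, 219, 254, 244]
3 0.15 [216, 254, 254, 253, 252, 238, 210, 207, 210]
3 0.85 [247, 254, 254, 254, 253, 240, 215, 217, 208]
[([0, 0, 52, 45, 2297], [25.0, 161.8]), ([301, 0, 22, 5, 68], [311.2, 141.2]), ([425, 0, 87, 100, 6410], [478.5, 188.6]), ([213, 49, 44, 44, 1499], [234.6, 210.9]), ([274, 48, 15, 14, 168], [281.2, 194.4]), ([329, 49, 80, 51, 3736], [367.8, 215.3]), ([58, 68, 56, 32, 805], [90.8, 229.6]), ([275, 70, 22, 22, 381], [285.3, 220.1]), ([445, 86, 11, 11, 82], [450.1, 230.9])]
```

Every grate edge is within about 1 px of the seated, level prediction in both views. The saucer, LED and maxi are where they were, and the arm is clear, so I'll hand in.

```bash
python3 -c "
from h import *
print(ctrl.hand_in())"
```

```text
the job is handed in; nothing more can be done
None
```

The warmer is ready and the job is handed in, at about 39.5 s of the 112 s allowed. I moved both burnt-out cups onto the saucer side by side. Then I stood a fresh ordinary tea light in each holder and lowered the grate over both end frames.

**Checks before handing in:**
- **Grate:** contact came at the expected seating height, with the tool at z = 0.062 m. Afterwards every grate edge lay within about 1 px of a level, fully seated pose in both cameras.
- **Cups and lights:** earlier pictures showed both cups inside the saucer floor and both fresh lights upright in their holders.
- **Look-alikes:** the battery and oversize lights measured unmoved.
- **Forces:** the highest wrist reading at the end of any move was about 14 N, when the grate touched down.

**Not done:** I had used all 16 picture views, so I did not see the finished scene by eye. The final check is numeric only.

No check failed or disagreed.

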